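# Slide the busbar past the earth post into its bay

### The job

Put the loose aluminium busbar away by gently pushing it along the matting with the fingertips, without squeezing it, picking it up or carrying it: angle one end in past the brass post first, then push the other end round, until the whole bar lies inside the long open bay along the plywood stand and nothing of it sticks out of the bay's mouth. Leave the other things on the desk where they are, and let go of the bar when it is in.

Things in the scene. Friction and masses are not known exactly. Their poses are not given: they have to be found in the camera images.
- bar: loose aluminium busbar, 200 mm long, 26 wide, 20 tall, 0.2 to 0.4 kg, dark bolt-hole marks near both ends (alike); flat on cork matting, whose top is at z = 3 mm. Origin: centre of its underside; x along its length, z up. Starts in front of the bay's mouth, roughly square to the bay, one end towards it. Slides at a few newtons, stays where left
- bar_end_a (a point): centre of the bar's end face at its +x end, 10 mm above its underside
- bar_end_b (a point): centre of the bar's end face at its -x end, 10 mm above its underside
- stand: fixed plywood stand. Origin: on the matting, middle of the bay's mouth; x along the bay, y into it, z up. Bay inside: x -125 to 125 mm, y 0 (mouth, fully open; open above) to 60 mm (back wall); floor is bare matting. End walls 9 mm thick and back wall 35 mm tall. Behind: solid deck 35 mm high to y = 104 mm, then slots with 70 mm walls to y = 172 mm holding three cartons
- post: fixed brass post, 20 mm diameter, 55 tall, on the matting in front of the bay; origin: centre of its foot, at stand y = -32 mm and stand x = +70 or -70 mm (differs by run; a flush brass disc marks the unused place and obstructs nothing). The bar is too long to pass straight in between post and opposite end wall, too wide to pass between post and mouth line
- carton0: loose tan bakelite valve carton, upright, 68 x 48 x 112 mm tall, in a slot of the stand behind the bay; origin: centre of its underside. Bystander: leave it.
- carton1: loose tan bakelite valve carton, upright, 68 x 48 x 112 mm tall, in a slot of the stand behind the bay; origin: centre of its underside. Bystander: leave it.
- carton2: loose tan bakelite valve carton, upright, 68 x 48 x 112 mm tall, in a slot of the stand behind the bay; origin: centre of its underside. Bystander: leave it.
- shield: loose brass tube shield, an upright open tube 33 mm diameter, 46 mm tall, on the matting just beyond the far end of the stand; origin: centre of its underside. Bystander: leave it.
- bias_knob: loose red enamel knob, 34 mm diameter, 20 mm tall, on the stand's deck just behind the bay; origin: centre of its underside. Bystander: leave it.
- lamp_cover: loose clear acrylic lamp cover, an upright cup 54 mm diameter, 40 mm tall, on the matting to the robot's right of the bar; origin: centre of its underside. Bystander: leave it.
- mug: loose white mug, 76 mm diameter, 85 mm tall; origin: centre of its underside. Bystander: leave it.
- screwdriver: loose screwdriver, 170 mm long, lying on the matting; bystander: leave it.
Not all that is in view belongs to the job. Several things have the shape of the bar; the one meant has the colours described above.

How it is judged:
By the outcome, as a careful person would: the job done as asked, in the order asked, and still so for the second after the job is handed in, with the robot touching nothing.
It also fails if it takes over 72 s, if anything falls off the work surface, if the arm or the gripper's body presses on something with over 40 N, if the wrist force passes 120 N, or if a joint passes its speed limit or range.

### The arm

A 6-joint arm with a two-finger parallel gripper is mounted at the origin on the work surface. World frame = base frame: x ahead of the robot, y to its left, z up, the work surface at z = 0. Lengths are in m, angles in rad, forces in N, time in s.
With the tool pointing down it reaches from about 0.35 to 0.975 m from the base axis. Payload 4.9 kg.
Tool frame: the origin (TCP) lies midway between the tips of the shut fingers; the grasp point (between the pads) lies 19 mm behind it; z points along the fingers, y is the line along which they close (so a half turn about z gives the same grasp; the last joint's range is limited). The gripper opens to 85 mm and grips with 20 to 120 N. Pads are 22 mm wide; open, the fingers measure 114 mm over their backs; the gripper's body (76 mm by 85 mm) begins 54 mm behind the grasp point. The pads swing forward as they close: fully open they stand 13 mm farther back than shut.
Start: joints at [-1.392, 0.053, 1.613, -0, 1.476, -0.119], TCP at [0.183, -0.597, 0.231] pointing down, gripper open.
Joint ranges: [-3.01, 3.01], [-1.01, 2.22], [0.06, 2.58], [-1.02, 4.17], [0.09, 2.62], [-3.14, 3.14]. Speed limits (rad/s): [2.57, 2.57, 3.14, 3.14, 3.14, 3.14].

### API

Orientations are given as a rotation vector (axis times angle).
In Python, from station import ctrl gives the robot as it stands.
- The arm moves only by the shell command python3 -m handwheel 'ROWS' [FORCE]. ROWS is JSON, a list of rows, each an object with "gripper": the gripper command: -1 is fully open, 1 is shut, values between are in proportion; "offset": the shift along the tool's x, y, z in mm, a list of three; "rotation": the turn, a rotation vector about the tool's x, y, z in rad, a list of three. A call has exactly 8 rows; each row is the pose to reach, as a shift and turn from the pose commanded when the call began, along the tool's axes at that moment; what a row does not reach only later rows make up. A row lasts 1/8 s, in which the tool goes at most 62.5 mm and 10.7 degrees, less where a joint would pass 70% of its speed; a pose out of reach is approached as far as the arm can. A call with a gripper value outside its range is refused whole. The fingers move at their own pace and stop on an object; FORCE is the grip in N (left out, the last holds). Time passes only in rows, so rows that repeat a pose let the fingers close, or fill a call up. It gives the time, the measured TCP pose, the force, the opening and the grip force at its end, in the units of the state.
- ctrl.get_obs(): the state, without advancing time (a new reading comes with each control period).
- ctrl.get_image(name): name is "side" or "top" or "wrist"; returns a dict with "image" (400x640x3 uint8, red, green, blue), "fovy" (degrees; the focal length in pixels is half the picture's height over the tangent of half this angle, whatever the lens; pixels are square), "cx", "cy" (the principal point, pixels), "k1" (the pictures are not rectified: a ray, as slopes to the right and down, at radius r is drawn at 1 + k1 r^2 times it, then the intrinsics apply), "xyz" and "attitude" of the camera in the world. Camera axes: x right, y up, looking along -z (the intrinsics and any distortion apply to the point x, -y, -z); pixel columns grow to the right and rows downward; lengths in m; the calibration is good to about 2 mm. A picture is of the moment at which its call begins. There is no depth.
- ctrl.finish_job(): hands the job in; it is judged then, once.
The state is a dict: "t": time; "q": joint angles; "dq": joint speeds; "effort": joint torques, N m; "tool_pos": TCP position; "tool_rot": TCP orientation; "contact_force": force on the tool from outside, world axes, zero at the start; "wrist_torque": the same for the moment, N m; "opening": finger opening in m; "grip_force": force on a finger pad.
Only numpy, scipy, OpenCV 4.12 (cv2) and the standard library are available. Lean on these libraries where they do the work, as an engineer would, in place of code of your own. Each camera call takes 0.05 s, during which the arm holds its last target. There are 200 camera calls.

## Working session

There is one attempt and no reset: what is moved stays moved. The work goes in short steps, Python scripts to look and compute and a shell command to move; the robot and the scene stay as the last step left them, time stands still between calls to the robot, and variables do not carry over. Pictures are saved under pics/ and viewed, at most 10 in all, crops included, and the job is handed in when it is done.

```bash
ls; mkdir -p pics; cat > h.py <<'E'
import numpy as np, cv2
from scipy.spatial.transform import Rotation as R
from station import ctrl
def snap(n,f):
    d=ctrl.get_image(n); cv2.imwrite('pics/'+f,cv2.cvtColor(d['image'],cv2.COLOR_RGB2BGR))
    np.save('pics/'+f+'.npy',{k:v for k,v in d.items() if k!='image'},allow_pickle=True); return d
def cal(f): return np.load('pics/'+f+'.npy',allow_pickle=True).item()
def att(d):
    a=np.array(d['attitude'],float)
    return a if a.shape==(3,3) else R.from_rotvec(a).as_matrix() if a.size==3 else R.from_quat(a).as_matrix()
def px2w(d,uv,z):
    F=200/np.tan(np.radians(d['fovy'])/2)
    K=np.array([[F,0,d['cx']],[0,F,d['cy']],[0,0,1.]])
    p=cv2.undistortPoints(np.array(uv,float).reshape(-1,1,2),K,np.array([d['k1'],0,0,0,0.]))[:,0]
    r=np.c_[p[:,0],-p[:,1],-np.ones(len(p))]@att(d).T
    c=np.array(d['xyz']); z=np.broadcast_to(z,len(p))
    return c+r*((z-c[2])/r[:,2])[:,None]
def w2px(d,P):
    F=200/np.tan(np.radians(d['fovy'])/2)
    q=(np.atleast_2d(P)-d['xyz'])@att(d); x=q[:,0]/-q[:,2]; y=-q[:,1]/-q[:,2]
    s=1+d['k1']*(x*x+y*y); return np.c_[d['cx']+F*x*s,d['cy']+F*y*s]
E
python3 - <<'E'
from h import *
for n in('top','side'):
    d=snap(n,n+'0.png'); print(n,{k:d[k] for k in d if k!='image'})
print(ctrl.get_obs())
E
```

```text
pics
top {'fovy': 57.84797581715672, 'cx': 319.80858511706515, 'cy': 200.47201747484726, 'k1': -0.040349223242116386, 'xyz': array([ 0.486891  , -0.0929935 ,  0.92460338]), 'attitude': array([ 0.06774024, -0.07113946, -1.56254484])}
side {'fovy': 51.29991835322419, 'cx': 325.67284664147974, 'cy': 199.00545907000392, 'k1': -0.012926067745240882, 'xyz': array([-0.00632657,  0.53535248,  0.79229562]), 'attitude': array([ 0.3803638 , -1.02102385, -2.22851194])}
{'t': 0.1, 'q': array([-1.39199864e+00,  5.32982673e-02,  1.61416203e+00,  2.85103809e-05,
        1.47597713e+00, -1.19007267e-01]), 'dq': array([-0.00018292,  0.00026068, -0.00362487, -0.00141225, -0.00050984,
        0.00111698]), 'effort': array([ 2.70145492e-04, -3.94903243e+01, -3.71363604e+01, -9.21930837e-05,
        3.91019668e-03, -2.02620248e-05]), 'tool_pos': array([ 0.18329272, -0.59693467,  0.23017815]), 'tool_rot': array([-3.10500559e+00, -4.65786294e-01,  4.20327123e-05]), 'contact_force': array([-0.25570735, -0.06035644, -0.54064415]), 'wrist_torque': array([ 0.06051387, -0.01322987, -0.01521574]), 'grip_force': 0.0, 'opening': 0.08522511045733694}
```

View pics/top0.png

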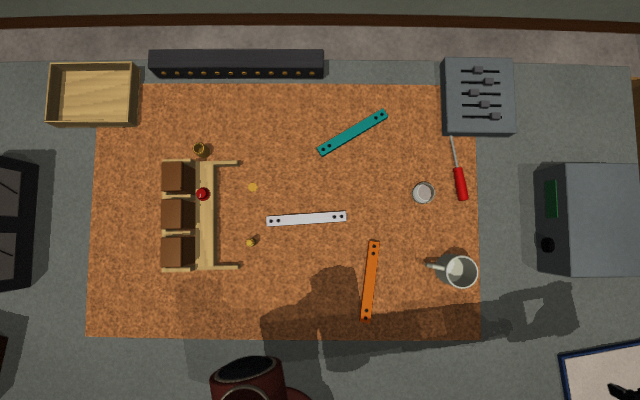

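View pics/side0.png

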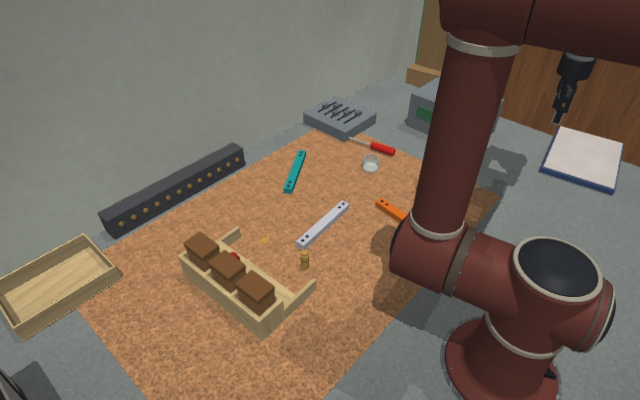

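The top view shows the silver bar from about (267,221) to (347,215). The brass post is near (251,242) and the unused disc at (252,187). The bay mouth faces image right, with wall ends at about (239,163) and (239,266). I'll crop and enlarge this area to get more precise points.

```bash
python3 - <<'E'
from h import *
im=cv2.imread('pics/top0.png'); cv2.imwrite('pics/c1.png',cv2.resize(im[145:285,155:355],None,fx=4,fy=4,interpolation=cv2.INTER_CUBIC))
d=cal('top0.png')
m=((im.min(2)>150)&(im.max(2).astype(int)-im.min(2)<40)).astype(np.uint8); m[:190]=0;m[240:]=0;m[:,:255]=0;m[:,360:]=0
c=max(cv2.findContours(m,0,1)[0],key=cv2.contourArea)
b=cv2.boxPoints(cv2.minAreaRect(c)); print(b); print(px2w(d,b,.023).round(4))
E
```

```text
[[265.67697 216.15488]
 [344.85843 210.8761 ]
 [345.50888 220.63275]
 [266.32742 225.91153]]
[[ 0.5267  0.04    0.023 ]
 [ 0.5413 -0.1574  0.023 ]
 [ 0.517  -0.159   0.023 ]
 [ 0.5024  0.0379  0.023 ]]
```

View pics/c1.png

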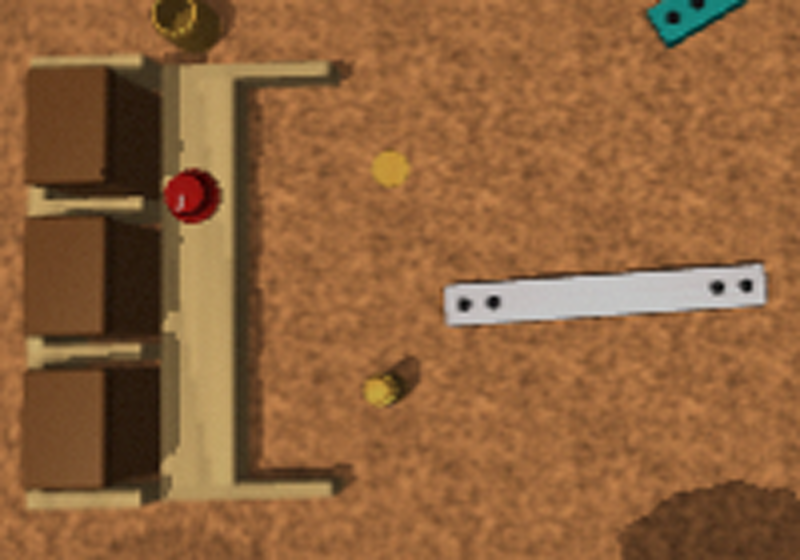

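The crop shows the bay's inner mouth corners at crop (333,80) and (333,481) and the back corners at (237,83) and (237,483). The disc is at (391,169), the post top at (378,392) and the knob at (192,195).

```bash
cat >> h.py <<'E'
def fit():
    d=cal('top0.png'); f=lambda l:np.array([[155+u/4,145+v/4] for u,v in l])
    c=px2w(d,f([(333,80),(333,481),(237,83),(237,483)]),.038)
    o=(c[0]+c[1])/2; ax=(c[0]-c[1]+c[2]-c[3])[:2]; ax/=np.linalg.norm(ax)
    return c,o[:2],np.array([ax,[-ax[1],ax[0]]])
c,O,A=fit()
def w2s(p): return (np.atleast_2d(p)[:,:2]-O)@A.T*1000
def s2w(p): return O+np.atleast_2d(p)/1000@A
E
python3 - <<'E'
from h import *
d=cal('top0.png'); f=lambda l:np.array([[155+u/4,145+v/4] for u,v in l])
print(O,A,np.linalg.norm(c[0]-c[1]),w2s(c).round(1))
print('disc',w2s(px2w(d,f([(391,169)]),.003)),'post',w2s(px2w(d,f([(378,392)]),.058)))
b=px2w(d,f([(446,287),(762,264),(765,303),(448,326)]),.023); print('bar',w2s(b).round(1))
print('knob',w2s(px2w(d,f([(192,195)]),.055)),'start',w2s([.183,-.597]))
print('lamp',w2s(px2w(d,[[423,192]],.02)))
E
```

```text
[0.52944442 0.10546121] [[ 0.99957782  0.02905487]
 [-0.02905487  0.99957782]] 0.2464211677147887 [[ 123.2   -0.3]
 [-123.2    0.3]
 [ 122.7   59.6]
 [-123.3   58.9]]
disc [[ 71.22295237 -29.86259394]] post [[-69.5271112  -31.24892356]]
bar [[  -6.2  -67.4]
 [   3.9 -264.6]
 [ -20.5 -265.8]
 [ -30.5  -68.4]]
knob [[51.32394166 81.77617084]] start [[-366.70807957 -692.09874996]]
lamp [[  47.67951129 -462.06959892]]
```

```bash
cat >> h.py <<'E'
SA=np.arctan2(A[0,1],A[0,0])
def plan(x,y,z,psi,o=None):
    "tool offset mm / rotvec to reach stand-frame x,y (mm), z (mm world), psi deg (tool x from stand x)"
    o=o or ctrl.get_obs(); r=R.from_rotvec(o['tool_rot']); a=SA+np.radians(psi)
    g=R.from_matrix(np.array([[np.cos(a),np.sin(a),0],[np.sin(a),-np.cos(a),0],[0,0,-1]]))
    p=np.r_[s2w([x,y])[0],z/1000]
    print('off',(r.inv().apply(p-o['tool_pos'])*1000).round(1),'rot',(r.inv()*g).as_rotvec().round(3))
def where():
    o=ctrl.get_obs(); x=R.from_rotvec(o['tool_rot']).apply([1,0,0])
    print('t',round(o['t'],2),'tcp',w2s(o['tool_pos'])[0].round(1),'z',round(o['tool_pos'][2]*1000,1),'psi',round(np.degrees(np.arctan2(x[1],x[0])-SA),2),'F',np.round(o['contact_force'],1),'open',round(o['opening'],4))
def bar(f):
    "bar pose by colour and known size, from a top picture"
    d=snap('top',f); im=d['image']
    m=((im.min(2)>120)&(im.max(2).astype(int)-im.min(2)<45)).astype(np.uint8)
    B=w2px(d,np.c_[s2w([[-140,80],[140,80],[160,-320],[-140,-320]]),[.023]*4]); k=np.zeros_like(m); cv2.fillPoly(k,[B.astype(int)],1); m*=k
    cs=cv2.findContours(m,0,1)[0]; c=max(cs,key=cv2.contourArea)
    q=px2w(d,c[:,0],.023); s=w2s(q).astype(np.float32); b=cv2.minAreaRect(s)
    p=cv2.boxPoints(b); e=[p[1]-p[0],p[2]-p[1]]; L=max(e,key=np.linalg.norm); L=L/np.linalg.norm(L); L=L*(1 if L[1]>=0 else -1)
    cc=np.array(b[0]); h=max(b[1])/2
    print('bar size',np.round(b[1],1),'ctr',cc.round(1),'near',(cc+h*L).round(1),'far',(cc-h*L).round(1),'dir deg',np.degrees(np.arctan2(L[1],L[0])).round(1),'blobs',[cv2.contourArea(x) for x in cs if cv2.contourArea(x)>20])
E
python3 - <<'E'
from h import *
bar('t1.png'); where(); plan(-7,-300,150,3); plan(-7,-300,9,3)
E
```

```text
bar size [ 25.  198.2] ctr [ -12.4 -164.9] near [-16.8 -65.9] far [  -7.9 -263.9] dir deg 92.6 blobs [714.0]
t 0.15 tcp [-366.4 -692.1] z 230.3 psi 15.4 F [-0.   0.1 -0.5] open 0.0855
off [ 450.6 -282.4   80.9] rot [-0.002  0.     0.216]
off [ 450.6 -282.2  221.9] rot [-0.002  0.     0.216]
```

```bash
python3 -m handwheel '[{"gripper":1,"offset":[50,-31,0],"rotation":[0,0,0.05]},{"gripper":1,"offset":[100,-63,0],"rotation":[0,0,0.1]},{"gripper":1,"offset":[150,-94,10],"rotation":[0,0,0.15]},{"gripper":1,"offset":[200,-125,20],"rotation":[0,0,0.2]},{"gripper":1,"offset":[250,-157,40],"rotation":[0,0,0.216]},{"gripper":1,"offset":[300,-188,60],"rotation":[0,0,0.216]},{"gripper":1,"offset":[350,-219,80],"rotation":[0,0,0.216]},{"gripper":1,"offset":[400,-251,80],"rotation":[0,0,0.216]}]' 20; python3 -c "
from h import *
where(); plan(-8,-300,100,3);plan(-8,-300,9,3)"
```

```text
t: 1.15
tool_pos: [0.4918, -0.2376, 0.1487]
tool_rot: [-3.137, -0.128, 0.005]
contact_force: [0.0, 0.1, 0.9]
opening: 0.0
grip_force: 0.0
t 1.15 tcp [ -47.6 -341.9] z 148.7 psi 3.02 F [0.  0.1 0.9] open 0.0
off [ 41.9 -39.6  48.7] rot [-0.002  0.003  0.   ]
off [ 42.2 -39.4 139.7] rot [-0.002  0.003  0.   ]
```

```bash
python3 -m handwheel '[{"gripper":1,"offset":[42,-39,20],"rotation":[0,0,0]},{"gripper":1,"offset":[42,-39,60],"rotation":[0,0,0]},{"gripper":1,"offset":[42,-39,100],"rotation":[0,0,0]},{"gripper":1,"offset":[42,-39,120],"rotation":[0,0,0]},{"gripper":1,"offset":[42,-39,130],"rotation":[0,0,0]},{"gripper":1,"offset":[42,-39,137],"rotation":[0,0,0]},{"gripper":1,"offset":[42,-39,139],"rotation":[0,0,0]},{"gripper":1,"offset":[42,-39,139],"rotation":[0,0,0]}]'; python3 -c "
from h import *
where(); snap('wrist','w1.png')"
```

```text
t: 2.15
tool_pos: [0.5314, -0.1983, 0.0132]
tool_rot: [3.138, 0.128, 0.002]
contact_force: [-0.1, -0.0, 0.4]
opening: 0.0003
grip_force: 0.0
t 2.15 tcp [  -6.9 -303.7] z 13.2 psi 3.01 F [-0.1 -0.   0.4] open 0.0003
```

View pics/w1.png

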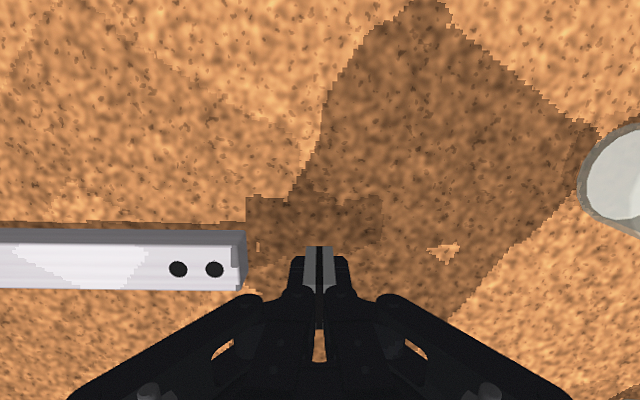

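The wrist view shows the bar's end face at about (245,265). The shut tips are at about (320,270), squarely behind it. Now I'll push it lengthwise.

```bash
python3 -m handwheel '[{"gripper":1,"offset":[0,-12,2],"rotation":[0,0,0]},{"gripper":1,"offset":[0,-20,3],"rotation":[0,0,0]},{"gripper":1,"offset":[0,-26,3],"rotation":[0,0,0]},{"gripper":1,"offset":[0,-32,3],"rotation":[0,0,0]},{"gripper":1,"offset":[0,-38,3],"rotation":[0,0,0]},{"gripper":1,"offset":[0,-44,3],"rotation":[0,0,0]},{"gripper":1,"offset":[0,-50,3],"rotation":[0,0,0]},{"gripper":1,"offset":[0,-56,3],"rotation":[0,0,0]}]'; python3 -c "
from h import *
where(); bar('t2.png')"
```

```text
t: 3.2
tool_pos: [0.5262, -0.1417, 0.0093]
tool_rot: [3.139, 0.128, 0.0]
contact_force: [-0.5, -0.2, -0.5]
opening: 0.0003
grip_force: 0.6
t 3.2 tcp [ -10.4 -247. ] z 9.3 psi 3.02 F [-0.5 -0.2 -0.5] open 0.0003
bar size [ 25.  138.6] ctr [ -15.4 -104.8] near [-18.9 -35.6] far [ -12. -174.] dir deg 92.8 blobs [476.0]
```

```bash
python3 -m handwheel '[{"gripper":1,"offset":[0,-8,0],"rotation":[0,0,0]},{"gripper":1,"offset":[0,-17,0],"rotation":[0,0,0]},{"gripper":1,"offset":[0,-26,0],"rotation":[0,0,0]},{"gripper":1,"offset":[0,-35,0],"rotation":[0,0,0]},{"gripper":1,"offset":[0,-44,0],"rotation":[0,0,0]},{"gripper":1,"offset":[0,-53,0],"rotation":[0,0,0]},{"gripper":1,"offset":[0,-61,0],"rotation":[0,0,0]},{"gripper":1,"offset":[0,-66,0],"rotation":[0,0,0]}]'; python3 -c "
from h import *
where(); bar('t3.png')"
```

```text
t: 4.25
tool_pos: [0.5208, -0.0758, 0.0094]
tool_rot: [3.139, 0.129, 0.0]
contact_force: [0.4, -2.4, -0.3]
opening: -0.0
grip_force: 0.9
t 4.25 tcp [ -13.9 -180.9] z 9.4 psi 3.04 F [ 0.4 -2.4 -0.3] open -0.0
bar size [ 24.8 107.8] ctr [-19.6 -23. ] near [-22.3  30.9] far [-16.9 -76.8] dir deg 92.9 blobs [365.5]
```

```bash
python3 -m handwheel '[{"gripper":1,"offset":[0,10,0],"rotation":[0,0,0]},{"gripper":1,"offset":[0,20,0],"rotation":[0,0,0]},{"gripper":1,"offset":[-20,20,0],"rotation":[0,0,0]},{"gripper":1,"offset":[-40,20,0],"rotation":[0,0,0]},{"gripper":1,"offset":[-42,0,0],"rotation":[0,0,0]},{"gripper":1,"offset":[-42,-20,0],"rotation":[0,0,0]},{"gripper":1,"offset":[-38,-28,0],"rotation":[0,0,0]},{"gripper":1,"offset":[-36,-28,0],"rotation":[0,0,0]}]'; python3 -c "
from h import *
where(); bar('t4.png')
C=np.array([-19,-28])
for p in (5,12,20,28,36,44,52):
    a=np.radians(p); print(p,end=' ');plan(*(C+128*np.array([np.sin(a),-np.cos(a)])-24*np.array([np.cos(a),np.sin(a)])),9,p)"
```

```text
t: 5.3
tool_pos: [0.4834, -0.0508, 0.0095]
tool_rot: [3.139, 0.13, 0.001]
contact_force: [-1.1, -0.8, 0.1]
opening: -0.0002
grip_force: 0.0
t 5.3 tcp [ -50.6 -154.9] z 9.5 psi 3.1 F [-1.1 -0.8  0.1] open -0.0002
bar size [24.7 83.7] ctr [-20.2  -9.9] near [-22.3  31.9] far [-18.1 -51.8] dir deg 92.9 blobs [277.5]
5 off [18.4  3.3  0.6] rot [ 0.    -0.001 -0.034]
12 off [34.3  4.8  0.6] rot [ 0.    -0.001 -0.156]
20 off [52.4  4.   0.6] rot [ 0.    -0.001 -0.296]
28 off [70.3  0.8  0.6] rot [ 0.001 -0.001 -0.435]
36 off [87.6 -4.9  0.6] rot [ 0.001 -0.001 -0.575]
44 off [103.8 -13.    0.7] rot [ 0.001 -0.001 -0.714]
52 off [118.9 -23.2   0.7] rot [ 0.001 -0.001 -0.854]
```

```bash
python3 -m handwheel '[{"gripper":1,"offset":[10,2,0],"rotation":[0,0,0]},{"gripper":1,"offset":[18,3,0],"rotation":[0,0,-0.03]},{"gripper":1,"offset":[26,4,0],"rotation":[0,0,-0.1]},{"gripper":1,"offset":[34,5,0],"rotation":[0,0,-0.16]},{"gripper":1,"offset":[43,5,0],"rotation":[0,0,-0.23]},{"gripper":1,"offset":[52,4,0],"rotation":[0,0,-0.3]},{"gripper":1,"offset":[61,3,0],"rotation":[0,0,-0.37]},{"gripper":1,"offset":[70,1,0],"rotation":[0,0,-0.44]}]'; python3 -c "
from h import *
where(); bar('t5.png')
C=np.array([-19,-28])
for p in (36,44,52):
    a=np.radians(p); print(p,end=' ');plan(*(C+128*np.array([np.sin(a),-np.cos(a)])-24*np.array([np.cos(a),np.sin(a)])),9,p)"
```

```text
t: 6.35
tool_pos: [0.5532, -0.047, 0.0092]
tool_rot: [3.034, 0.815, -0.001]
contact_force: [-0.3, -0.9, 0.6]
opening: 0.0
grip_force: 0.5
t 6.35 tcp [  19.3 -153.1] z 9.2 psi 28.39 F [-0.3 -0.9  0.6] open 0.0
bar size [25.1 51.1] ctr [-33.4   3.4] near [-44.9  26.2] far [-21.9 -19.3] dir deg 116.8 blobs [145.0, 24.0]
36 off [17.9  1.4  0.5] rot [ 0.001 -0.001 -0.131]
44 off [36.   1.1  0.6] rot [ 0.001 -0.001 -0.271]
52 off [54.  -1.7  0.6] rot [ 0.001 -0.001 -0.411]
```

View pics/t5.png

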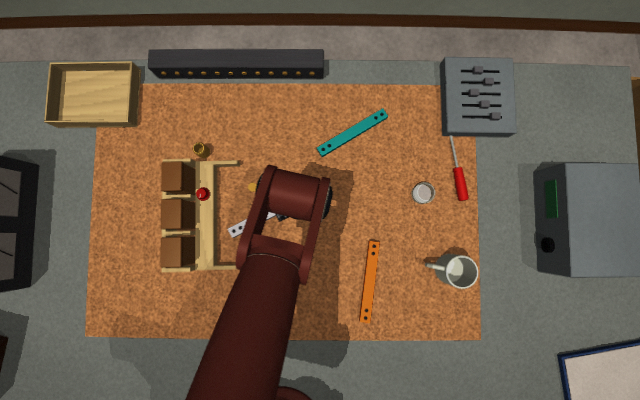

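The arm hides the bar's middle, but its near end is visible at about (235,231), past the post and moving as predicted. I'll keep swinging it.

```bash
python3 -m handwheel '[{"gripper":1,"offset":[8,1,0],"rotation":[0,0,-0.06]},{"gripper":1,"offset":[16,1,0],"rotation":[0,0,-0.12]},{"gripper":1,"offset":[23,1,0],"rotation":[0,0,-0.17]},{"gripper":1,"offset":[30,1,0],"rotation":[0,0,-0.23]},{"gripper":1,"offset":[37,1,0],"rotation":[0,0,-0.28]},{"gripper":1,"offset":[44,0,0],"rotation":[0,0,-0.33]},{"gripper":1,"offset":[48,-1,0],"rotation":[0,0,-0.37]},{"gripper":1,"offset":[50,-1,0],"rotation":[0,0,-0.37]}]'; python3 -c "
from h import *
where(); bar('t6.png')
"
```

```text
t: 7.4
tool_pos: [0.5954, -0.0209, 0.0092]
tool_rot: [-2.834, -1.354, 0.001]
contact_force: [-0.8, 0.2, 0.3]
opening: 0.0
grip_force: 0.5
t 7.4 tcp [  62.3 -128.2] z 9.2 psi 49.41 F [-0.8  0.2  0.3] open 0.0
bar size [25.3 60. ] ctr [ 27.4 -65.6] near [  5.3 -45.4] far [ 49.6 -85.8] dir deg 137.6 blobs [148.0]
```

```bash
python3 -m handwheel '[{"gripper":1,"offset":[-8,0,0],"rotation":[0,0,0]},{"gripper":1,"offset":[-12,15,0],"rotation":[0,0,0.03]},{"gripper":1,"offset":[-12,35,0],"rotation":[0,0,0.03]},{"gripper":1,"offset":[-12,46,0],"rotation":[0,0,0.03]},{"gripper":1,"offset":[5,46,0],"rotation":[0,0,0.03]},{"gripper":1,"offset":[20,46,0],"rotation":[0,0,0.03]},{"gripper":1,"offset":[24,46,0],"rotation":[0,0,0.03]},{"gripper":1,"offset":[24,46,0],"rotation":[0,0,0.03]}]'; python3 -c "
from h import *
where(); bar('t7.png'); snap('wrist','w2.png')
"
```

```text
t: 8.45
tool_pos: [0.6462, -0.0301, 0.0092]
tool_rot: [-2.853, -1.314, 0.001]
contact_force: [-0.3, 0.4, 0.2]
opening: -0.0007
grip_force: 0.0
t 8.45 tcp [ 112.7 -138.9] z 9.2 psi 47.79 F [-0.3  0.4  0.2] open -0.0007
bar size [7.6 2.5] ctr [  78.7 -121. ] near [  78.8 -117.2] far [  78.6 -124.8] dir deg 88.7 blobs []
```

View pics/w2.png

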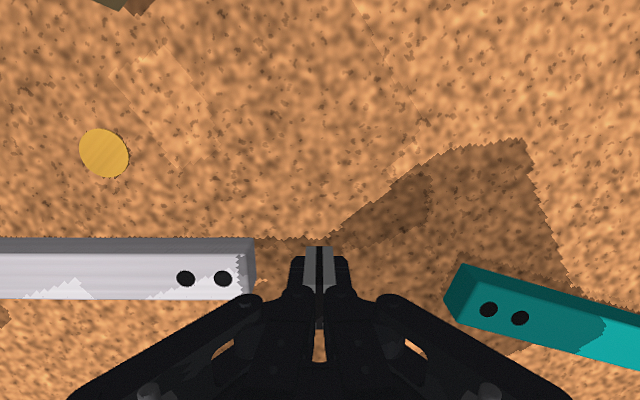

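The wrist view shows the bar's end face at column 253. Its axis is parallel to the tool, but about 10 px (5 mm) off towards tool −x. I'll correct that and push along the axis.

```bash
python3 -m handwheel '[{"gripper":1,"offset":[-5,-10,0],"rotation":[0,0,0]},{"gripper":1,"offset":[-5,-20,0],"rotation":[0,0,0]},{"gripper":1,"offset":[-5,-27,0],"rotation":[0,0,0]},{"gripper":1,"offset":[-5,-34,0],"rotation":[0,0,0]},{"gripper":1,"offset":[-5,-41,0],"rotation":[0,0,0]},{"gripper":1,"offset":[-5,-48,0],"rotation":[0,0,0]},{"gripper":1,"offset":[-5,-55,0],"rotation":[0,0,0]},{"gripper":1,"offset":[-5,-60,0],"rotation":[0,0,0]}]'; python3 -c "
from h import *
where(); bar('t8.png'); snap('side','s2.png')
"
```

```text
t: 9.55
tool_pos: [0.5972, 0.0046, 0.0094]
tool_rot: [2.854, 1.312, 0.0]
contact_force: [1.3, -0.1, -0.7]
opening: -0.0001
grip_force: 0.6
t 9.55 tcp [  64.8 -102.8] z 9.4 psi 47.72 F [ 1.3 -0.1 -0.7] open -0.0001
bar size [22.  52.5] ctr [ 16.3 -56.8] near [ 13.2 -30.8] far [ 19.5 -82.8] dir deg 96.9 blobs [73.5]
```

View pics/t8.png

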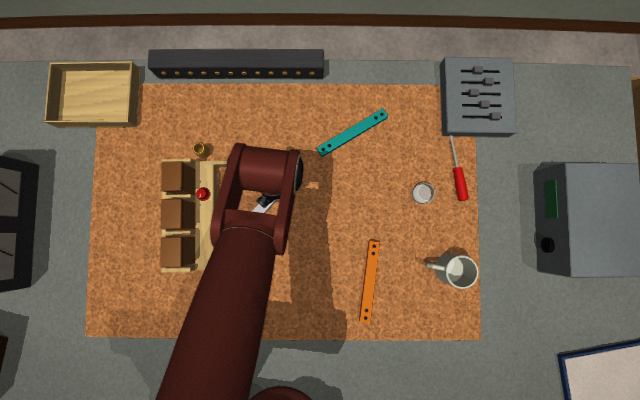

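```bash
python3 -m handwheel '[{"gripper":1,"offset":[0,10,0],"rotation":[0,0,0]},{"gripper":1,"offset":[-6,18,0],"rotation":[0,0,0]},{"gripper":1,"offset":[-22,18,0],"rotation":[0,0,0]},{"gripper":1,"offset":[-38,18,0],"rotation":[0,0,0]},{"gripper":1,"offset":[-40,0,0],"rotation":[0,0,0]},{"gripper":1,"offset":[-40,-20,0],"rotation":[0,0,0]},{"gripper":1,"offset":[-37,-29,0],"rotation":[0,0,0]},{"gripper":1,"offset":[-36,-29,0],"rotation":[0,0,0]}]'; python3 -c "
from h import *
where(); bar('t9.png');snap('wrist','w3.png')
C=np.array([-50,1])
for p in (48,54,60,66,72,78,84,90):
    a=np.radians(p); print(p,end=' ');plan(*(C+126*np.array([np.sin(a),-np.cos(a)])-24*np.array([np.cos(a),np.sin(a)])),9,p)"
```

```text
t: 10.65
tool_pos: [0.5516, -0.0041, 0.0093]
tool_rot: [2.854, 1.313, -0.0]
contact_force: [0.9, -0.7, 0.3]
opening: 0.0002
grip_force: 0.0
t 10.65 tcp [  18.9 -110.2] z 9.3 psi 47.73 F [ 0.9 -0.7  0.3] open 0.0002
bar size [25.5 68.1] ctr [-23.6 -17.1] near [-48.7   5.9] far [  1.5 -40.1] dir deg 137.5 blobs [153.0]
48 off [12.1 -0.6  0.6] rot [ 0.001 -0.    -0.005]
54 off [25.4  1.1  0.6] rot [ 0.001 -0.    -0.11 ]
60 off [38.9  1.5  0.6] rot [ 0.001 -0.    -0.214]
66 off [52.2  0.4  0.6] rot [ 0.001 -0.    -0.319]
72 off [65.4 -2.   0.6] rot [ 0.001 -0.    -0.424]
78 off [78.3 -5.8  0.6] rot [ 0.001 -0.    -0.529]
84 off [ 90.7 -11.    0.6] rot [ 0.001 -0.    -0.633]
90 off [102.5 -17.4   0.6] rot [ 0.001 -0.    -0.738]
```

View pics/w3.png

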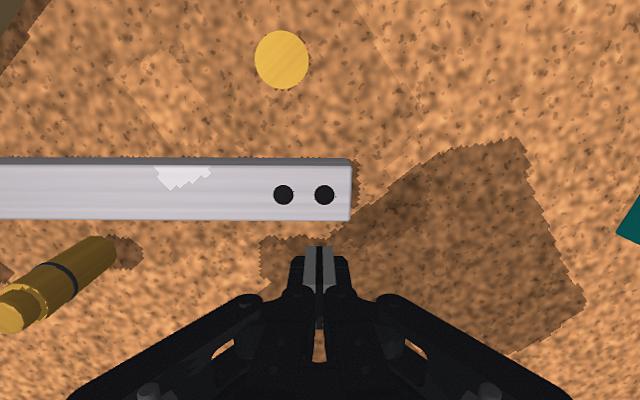

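The bar is parallel to the tool with its end at column 350, just beyond the tips at 320. The post stands clear at lower left. Now I'll swing the outer end in.

```bash
python3 -m handwheel '[{"gripper":1,"offset":[10,0,0],"rotation":[0,0,0]},{"gripper":1,"offset":[18,0,0],"rotation":[0,0,-0.05]},{"gripper":1,"offset":[26,1,0],"rotation":[0,0,-0.11]},{"gripper":1,"offset":[33,1,0],"rotation":[0,0,-0.17]},{"gripper":1,"offset":[40,1,0],"rotation":[0,0,-0.22]},{"gripper":1,"offset":[47,1,0],"rotation":[0,0,-0.28]},{"gripper":1,"offset":[54,0,0],"rotation":[0,0,-0.33]},{"gripper":1,"offset":[60,-1,0],"rotation":[0,0,-0.38]}]'; python3 -c "
from h import *
where(); bar('t10.png')
C=np.array([-50,1])
for p in (72,78,84,90):
    a=np.radians(p); print(p,end=' ');plan(*(C+126*np.array([np.sin(a),-np.cos(a)])-24*np.array([np.cos(a),np.sin(a)])),9,p)"
```

```text
t: 11.75
tool_pos: [0.5914, 0.0422, 0.0095]
tool_rot: [2.553, 1.829, 0.0]
contact_force: [0.4, -1.6, 1.2]
opening: 0.0004
grip_force: 0.5
t 11.75 tcp [ 60.1 -65.1] z 9.5 psi 69.58 F [ 0.4 -1.6  1.2] open 0.0004
bar size [25.7 44.4] ctr [ 15.6 -20.6] near [ -4.9 -12.2] far [ 36.2 -29. ] dir deg 157.8 blobs [93.0]
72 off [4.2 0.7 0.5] rot [ 0.001 -0.    -0.041]
78 off [17.6  1.9  0.6] rot [ 0.001 -0.    -0.146]
84 off [31.   1.8  0.6] rot [ 0.001 -0.    -0.25 ]
90 off [44.4  0.3  0.6] rot [ 0.001 -0.    -0.355]
```

```bash
python3 -m handwheel '[{"gripper":1,"offset":[6,1,0],"rotation":[0,0,-0.05]},{"gripper":1,"offset":[12,2,0],"rotation":[0,0,-0.1]},{"gripper":1,"offset":[18,2,0],"rotation":[0,0,-0.15]},{"gripper":1,"offset":[24,2,0],"rotation":[0,0,-0.2]},{"gripper":1,"offset":[30,2,0],"rotation":[0,0,-0.25]},{"gripper":1,"offset":[36,1,0],"rotation":[0,0,-0.29]},{"gripper":1,"offset":[42,1,0],"rotation":[0,0,-0.33]},{"gripper":1,"offset":[47,0,0],"rotation":[0,0,-0.35]}]'; python3 -c "
from h import *
where(); bar('t11.png'); print(ctrl.get_obs()['q'].round(2))"
```

```text
t: 12.8
tool_pos: [0.6058, 0.0868, 0.0094]
tool_rot: [2.197, 2.246, 0.0]
contact_force: [0.7, -0.8, 0.9]
opening: -0.0004
grip_force: 0.5
t 12.8 tcp [ 75.8 -20.9] z 9.4 psi 89.6 F [ 0.7 -0.8  0.9] open -0.0004
bar size [14.3 32.5] ctr [-92.9   5.4] near [-109.     7.2] far [-76.8   3.5] dir deg 173.4 blobs [51.5]
[ 0.02  0.25  1.79  0.    1.1  -0.  ]
```

```bash
python3 -m handwheel '[{"gripper":1,"offset":[-10,0,0],"rotation":[0,0,0]},{"gripper":1,"offset":[-16,-20,0],"rotation":[0,0,0]},{"gripper":1,"offset":[-16,-55,0],"rotation":[0,0,0]},{"gripper":1,"offset":[-16,-85,0],"rotation":[0,0,0]},{"gripper":1,"offset":[-8,-85,0],"rotation":[0,0,0]},{"gripper":1,"offset":[-1,-85,0],"rotation":[0,0,0]},{"gripper":1,"offset":[4,-85,0],"rotation":[0,0,0]},{"gripper":1,"offset":[9,-85,0],"rotation":[0,0,0]}]'; python3 -c "
from h import *
where(); bar('t12.png')"; python3 -m handwheel '[{"gripper":1,"offset":[4,0,0],"rotation":[0,0,0]},{"gripper":1,"offset":[8,0,0],"rotation":[0,0,0]},{"gripper":1,"offset":[12,0,0],"rotation":[0,0,0]},{"gripper":1,"offset":[15,0,0],"rotation":[0,0,0]},{"gripper":1,"offset":[18,0,0],"rotation":[0,0,0]},{"gripper":1,"offset":[20,0,0],"rotation":[0,0,0]},{"gripper":1,"offset":[22,0,0],"rotation":[0,0,0]},{"gripper":1,"offset":[22,0,0],"rotation":[0,0,0]}]'; python3 -c "
from h import *
where(); bar('t13.png')"
```

```text
t: 13.85
tool_pos: [0.5214, 0.0937, 0.0098]
tool_rot: [2.197, 2.244, 0.0]
contact_force: [0.1, -2.7, 1.2]
opening: 0.0001
grip_force: 1.1
t 13.85 tcp [ -8.4 -11.5] z 9.8 psi 89.56 F [ 0.1 -2.7  1.2] open 0.0001
bar size [25.3 25.4] ctr [77.9  6.2] near [65.2  6.2] far [90.7  6.2] dir deg 179.9 blobs [74.5]
t: 14.9
tool_pos: [0.5197, 0.116, 0.0092]
tool_rot: [-2.198, -2.244, -0.0]
contact_force: [0.5, -0.9, 1.0]
opening: 0.0001
grip_force: 0.6
t 14.9 tcp [-9.4 10.8] z 9.2 psi 89.54 F [ 0.5 -0.9  1. ] open 0.0001
bar size [25.7 15.2] ctr [80.9 31.5] near [81.2 44.3] far [80.6 18.6] dir deg 88.7 blobs [42.0]
```

The visible right end of the bar is at y 19 to 44 mm, inside the bay. I'll back off, lift clear and check.

```bash
python3 -m handwheel '[{"gripper":1,"offset":[-8,0,0],"rotation":[0,0,0]},{"gripper":1,"offset":[-25,0,0],"rotation":[0,0,0]},{"gripper":1,"offset":[-50,0,-10],"rotation":[0,0,0]},{"gripper":1,"offset":[-60,0,-60],"rotation":[0,0,0]},{"gripper":1,"offset":[-60,0,-120],"rotation":[0,0,0]},{"gripper":1,"offset":[-100,0,-160],"rotation":[0,0,0]},{"gripper":1,"offset":[-150,0,-190],"rotation":[0,0,0]},{"gripper":1,"offset":[-200,0,-200],"rotation":[0,0,0]}]';python3 -m handwheel '[{"gripper":1,"offset":[-50,0,0],"rotation":[0,0,0]},{"gripper":1,"offset":[-100,0,0],"rotation":[0,0,0]},{"gripper":1,"offset":[-150,0,0],"rotation":[0,0,0]},{"gripper":1,"offset":[-170,0,0],"rotation":[0,0,0]},{"gripper":1,"offset":[-170,0,0],"rotation":[0,0,0]},{"gripper":1,"offset":[-170,0,0],"rotation":[0,0,0]},{"gripper":1,"offset":[-170,0,0],"rotation":[0,0,0]},{"gripper":1,"offset":[-170,0,0],"rotation":[0,0,0]}]'; python3 -c "
from h import *
where(); bar('t14.png')
im=cv2.imread('pics/t14.png');cv2.imwrite('pics/c2.png',cv2.resize(im[100:300,120:320],None,fx=3,fy=3,interpolation=cv2.INTER_CUBIC)[:600,:800])"
```

```text
t: 15.95
tool_pos: [0.5248, -0.0868, 0.2124]
tool_rot: [2.195, 2.241, 0.004]
contact_force: [-0.2, 0.8, -0.8]
opening: 0.0004
grip_force: 0.0
t: 16.95
tool_pos: [0.5278, -0.2531, 0.2094]
tool_rot: [2.196, 2.246, 0.0]
contact_force: [0.5, 0.6, -0.3]
opening: 0.0001
grip_force: 0.0
t 16.95 tcp [ -12.  -358.4] z 209.4 psi 89.63 F [ 0.5  0.6 -0.3] open 0.0001
bar size [ 26.7 197.2] ctr [-10.1  33.3] near [-108.6   35.9] far [88.5 30.7] dir deg 178.5 blobs [754.5]
```

View pics/c2.png

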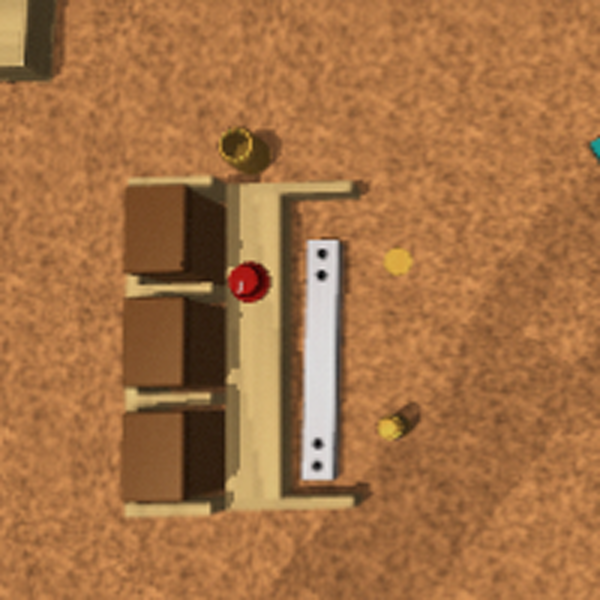

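The bar lies wholly inside the bay, at crop (303–340, 240–480) with the mouth line at x≈355. That leaves about 17 mm of margin, and the shield, knob, cartons and post are where they were.

```bash
python3 -c "
from station import ctrl
print(ctrl.finish_job())"
```

```text
the job is handed in; nothing more can be done
None
```

The bar was pushed near end first past the post, then swung in; it lies wholly inside the bay with at least 17 mm to spare at the mouth, the arm is clear, and the job was handed in at about 17 s.

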